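Hang the red-knobbed tamper on the drying stand

ROBOT

A 6-joint arm with a two-finger parallel gripper is mounted at the origin on the work surface. World frame = base frame: x ahead of the robot, y to its left, z up, the work surface at z = 0. Lengths are in mm, angles in degrees, forces in N, time in s.
With the tool pointing down it reaches from about 300 to 850 mm from the base axis. Payload 5.4 kg.
Tool frame: the origin (TCP) lies between the finger pads; the fingertips stand 11 mm ahead of it and the grasp point (between the pads) lies 8 mm behind it; z points along the fingers, y is the direction in which the jaws open and shut (so a half turn about z gives the same grasp; the last joint's range is limited). The gripper opens to 85 mm and grips with 20 to 120 N. Pads are 22 mm wide; open, the fingers measure 114 mm over their backs; the gripper's body (76 mm by 85 mm) begins 54 mm behind the grasp point. The pads swing forward as they close: fully open they stand 13 mm farther back than shut.
Start: joints at [-79.017, 9.076, 91.501, -0, 79.423, -12.038], TCP at [224.844, -529.199, 242.299] pointing down, gripper open.
Joint ranges: [-166.64, 166.64], [-54.1, 131.32], [10.49, 154.53], [-73.88, 253.88], [9.74, 151.15], [-171.62, 171.62]. Speed limits (degrees/s): [147.25, 147.25, 180, 180, 180, 180].

INTERFACE

Orientations are given as [roll, pitch, yaw] about the fixed x, y, z axes, in that order (R = Rz(yaw) Ry(pitch) Rx(roll)).
In Python, from rig import bot, get_image, nets gives the robot as it stands. The module is installed in compiled form; this text tells all that it offers.
- The arm moves only by the tool jog_arm, never from a script. Its argument "moves" is one flat list of numbers, 7 for each row, row after row: the shift along the tool's x, y, z in units of 25 mm (1.0 is 25 mm), then the turn, a rotation vector about the tool's x, y, z in units of 6 degrees (1.0 is 6 degrees), then the gripper command: -1 is fully open, 1 is shut, values between are in proportion. In form: [dx, dy, dz, rx, ry, rz, claw, dx, dy, dz, rx, ry, rz, claw, ...]. A call has 1 to 12 rows; each row is the pose to reach, as a shift and turn from the pose commanded when the call began, along the tool's axes at that moment; what a row does not reach only later rows make up. A row lasts 1/12 s, in which the tool goes at most 41.7 mm and 7.16 degrees, less where a joint would pass 70% of its speed; a pose out of reach is approached as far as the arm can. A call with a gripper value outside its range is refused whole. The fingers move at their own pace and stop on an object; "newtons" is the grip in N (left out, the last holds). Time passes only in rows, so rows that repeat a pose let the fingers close. It gives the time, the measured TCP pose, the force and the opening at its end, in the units of the state.
- bot.sense(): the state, without advancing time (a new reading comes with each control period).
- get_image(name): name is "scene" or "top" or "wrist"; returns a dict with "img" (480x640x3 uint8, red, green, blue), "range_z" (480x640 float32, mm along the optical axis (not along the pixel's ray), 0 where there is no reading), "fx", "fy", "cx", "cy" (pixels), "extrinsics" (4x4, takes a point from camera to world coordinates); the wrist camera has in their place "hand_eye" (4x4, takes a point from camera to tool coordinates, whose origin is the TCP and whose axes are the flange's). Camera axes: x right, y down, z forward; pixel columns grow to the right and rows downward; lengths in mm; the calibration is good to about 2 mm. A picture is of the moment at which its call begins: read the wrist's pose just before it.
- bot.hand_in(): hands the job in, once; it reports no verdict.
Trained networks look in the newest picture that a camera, given by its name, has taken for a name from the list of things; names that differ only in an ending like _2 or _b are one class to them, and where a whole thing is asked for, a point or a joint stands for the part that bears it (a point fixed in the world has none). Each returns a list of dicts, best first, with "confidence" (0 to 1); they miss things now and then, are a little off and sometimes report something else, mostly with a low value. They report only what shows in the picture. A call takes as long as a camera call.
- nets.search_frame(query, camera): "extent" ([left, top, right, bottom] as shares, 0 to 1, of the picture: columns of its width, rows of its height, round what is visible of it).
- nets.cut_out(query, camera): "mask" (480x640 bool, what is visible of it) and "extent" ([left, top, right, bottom] as shares, 0 to 1, of the picture: columns of its width, rows of its height, round what is visible of it).
The state is a dict: "time": time; "joints": joint angles; "joint_velocities": joint speeds; "effort": joint torques, N m; "tool_pos": TCP position; "eef_rot": TCP orientation; "ft_force": force on the tool from outside, world axes, zero at the start; "wrist_torque": the same for the moment, N m; "finger_gap": finger opening in mm.
Only numpy, scipy, OpenCV 4.12 (cv2) and the standard library are available. Lean on these libraries where they do the work, as an engineer would, in place of code of your own. Each camera call takes 0.05 s, during which the arm holds its last target.

TASK

Slide the clear lid of the blue tool case along its tracks until it comes free and lay it flat on the bench. Grip the red-knobbed tamper firmly by its ball and lift it out lying level, then ease the grip so that it swings plumb in the fingers and grip it firmly again. Hang it by its collar in the fork of the drying stand and let go, leaving the yellow-knobbed tamper in its place and the other things on the bench where they are.

Things in the scene. Friction and masses are not known exactly. Their poses are not given: they have to be found in the camera images.
- case: Blue open-topped tool case, fixed, 204 (x) x 217 (y) x 75 high; origin: centre of its underside. Inside 176 x 205, floor 5 up. Two tampers lie in it along y on axes x = -31 and +31 (which is red varies), balls towards -y, ball centres at y = -75, 45 up. Free room round a ball: 42 to side wall, 12 to end wall, 25 below; wooden cradles (to 50 high) begin 54 from ball centre
- case_exit (a point): Point at the middle of the case's open end (its -y end), 63 up, axes as the case. Along both long sides grooves hold the lid 63 to 72 up, under 3 thick lips that reach 14 in from the outer faces. The -y end wall is only 63 high: the lid slides out there, towards the case's -y; the +y end is a closed stop
- lid_handle (a point): In the black bar handle of the clear lid, 22 above the lid's underside. Lid 186 (x) x 205 (y) x 5 thick, about 0.22 kg, own y parallel to the case's y. Bar in its middle, 60 long (lid x), 14 thick (lid y), its top 35 above the underside. Shut, the underside is 63 above the bench. Play 3.5 each side, 4 up and down; it must travel 211 to leave the grooves
- red_tamper_ball (a point): Centre of the polished red ball, 30 diameter, at the top end of the steel tamper to hang; z axis runs from head to ball. From the ball centre down: neck 10 diameter, collar 32 diameter at 45 to 50, shank 10 diameter, head 28 diameter at 120 to 165. 0.34 kg, centre of mass 113 down. Held by the ball, a grip of 90 N or more keeps it level; as the jaws open a little and the grip falls to about 8 N it swings plumb
- red_tamper_head (a point): Middle of the red tamper's steel head, on its axis, 142.5 from the ball centre
- yellow_tamper_ball (a point): Centre of the yellow ball of an identical tamper lying in the other cradles of the case; to be left there
- stand: Grey stand, fixed; origin: centre of its underside. Base 130 (x) x 120 (y) x 12. Post with front face at x = 33 carries a level fork, 150 to 160 up, open towards the stand's -x. Two prongs 8 wide; slot 18 wide (y -9 to 9), from the open end x = -65 to x = 20. Red lips on the prong ends (x -65 to -60) rise to 166: bring the collar in above them, then lower it
- fork_seat (a point): Mid-slot point at the height of the prongs' top, 160 above the bench, x = -20 of the stand, axes as the stand: where the collar's underside belongs. A tamper hung there has its ball centre 50 higher, 210 above the bench
- glue_red: White glue bottle with a red cap, 62 diameter, 190 high, loose bystander; origin: centre of its underside
- glue_yellow: White glue bottle with a yellow cap, 60 diameter, 180 high, loose bystander; origin: centre of its underside
- fragment: White plaster fragment 75 x 50 x 50 high, loose bystander; origin: centre of its underside
- tub: White plastic tub 110 (x) x 90 (y) x 60 high, loose bystander; origin: centre of its underside
- brush: Flat brush 190 long, lying along its x, loose bystander; origin at its underside, mid-length
- wedge: Dark wooden block 90 (x) x 60 (y) x 45 high, loose bystander; origin: centre of its underside
- jar: Glass jar 70 diameter, 75 high, loose bystander; origin: centre of its underside

How it is judged (in metres and radians):
On the way, in this order (a step that is already met when the one before it is completed fails the run):
1. the lid slid out of its tracks and laid flat on the bench (height (world z) of lid_handle below 0.03 m and angle between lid_handle's own z axis and vertical below 0.1 rad), for 0.2 s.
2. the red tamper lifted out of the case and held clear of it, still lying within about 45 degrees of level (height (world z) of each of red_tamper_ball, red_tamper_head above 0.12 m and angle between red_tamper_ball's own z axis and vertical above 0.8 rad and contact force between red_tamper and the fingers above 1 N), for 0.1 s.
3. the red tamper hanging plumb (within 15 degrees) and still in the fingers, head down (angle between red_tamper_ball's own z axis and vertical below 0.26 rad and height (world z) of red_tamper_head above 0.035 m and contact force between red_tamper and the fingers above 1 N and contact force between red_tamper and stand below 0.1 N and angular speed of red_tamper below 0.5 rad/s), for 0.3 s.
At the end, for the whole second after the job is handed in: The red tamper hangs plumb (within 7 degrees) by its collar on the fork's prongs, ball within 35 mm of the seat and 202 to 216 mm up, at rest and let go; the lid lies flat on the bench; the yellow tamper is within 15 mm of its place (all of step 1 and horizontal distance between red_tamper_ball and fork_seat below 0.035 m and z of red_tamper_ball in the frame of stand between 0.202 and 0.216 m and angle between red_tamper_ball's own z axis and vertical below 0.12 rad and linear speed of red_tamper below 0.05 m/s and not (distance of yellow_tamper_ball from where it was at the start of the episode above 0.015 m)); the robot touches nothing.
It fails at once if a thing standing on the bench (bottle, jar, tub, block, brush or plaster fragment) moved by more than 25 mm (distance of any of glue_red, glue_yellow, fragment, tub, brush, wedge, jar from where it was at the start of the episode above 0.025 m).
It fails at once if the yellow tamper moved by more than 15 mm (distance of yellow_tamper_ball from where it was at the start of the episode above 0.015 m).
It also fails if it takes over 62 s, if anything falls off the work surface, if the arm or the gripper's body presses on something with over 40 N, if the wrist force passes 120 N, or if a joint passes its speed limit or range.

## Working session

There is one attempt and no reset: what is moved stays moved. The work goes in short steps, Python scripts to look and compute and a tool call to move; the robot and the scene stay as the last step left them, time stands still between calls to the robot, and variables do not carry over. Pictures are saved under pics/ and viewed, and the job is handed in when it is done.

Besides the shell and the picture viewer there is one more tool, called after "Emit:" as name(argument=value, ...) on one line, values as JSON. jog_arm: Moves the arm, as the interface text tells. Its arguments: {"type":"object","properties":{"moves":{"type":"array","items":{"type":"number"}},"newtons":{"type":"number"}},"required":["moves"]}

```bash
mkdir -p pics; ls; cat > h.py <<'E'
import numpy as np, cv2
from rig import bot, get_image, nets
def save(name,im): cv2.imwrite('pics/'+name+'.png',cv2.cvtColor(im,cv2.COLOR_RGB2BGR))
def cloud(d):
    z=d['range_z'];v,u=np.mgrid[0:480,0:640]
    p=np.stack([(u-d['cx'])/d['fx']*z,(v-d['cy'])/d['fy']*z,z,np.ones_like(z)],-1)
    return (p@np.array(d['extrinsics']).T)[...,:3]
E
python3 - <<'E'
from h import *
import pickle
print(bot.sense())
for c in ['scene','top']:
    d=get_image(c);save(c+'0',d['img']);pickle.dump(d,open(c+'0.pkl','wb'))
    print(c,np.array(d['extrinsics']).round(2).tolist(),d['fx'],d['cx'],d['cy'])
E
```

```text
pics
{'time': 0.0, 'joints': array([-7.90167345e+01,  9.11512689e+00,  9.15731328e+01, -9.73445321e-04,
        7.94225563e+01, -1.20377285e+01]), 'joint_velocities': array([-0.04047508,  0.06157773, -0.14214466,  0.02587309, -0.0250254 ,
        0.02639257]), 'effort': array([ 5.21668119e-05, -3.96007991e+01, -3.31427085e+01, -1.73249423e-04,
        8.56505212e-03,  1.16748305e-05]), 'tool_pos': array([ 224.72703462, -528.62897155,  241.28420799]), 'eef_rot': array([-1.79891421e+02, -2.21757818e-02,  2.30211526e+01]), 'ft_force': array([ 0.62163198,  0.42505411, -0.24598805]), 'wrist_torque': array([0.03084277, 0.04481833, 0.05810931]), 'finger_gap': 85.59718032700026}
scene [[0.07, 0.67, -0.74, 1449.65], [1.0, -0.05, 0.05, -48.36], [-0.01, -0.74, -0.67, 924.39], [0.0, 0.0, 0.0, 1.0]] 598.1375452132775 315.4426402312279 237.49852893620528
top [[0.01, -1.0, 0.08, 479.77], [-1.0, -0.02, -0.01, 19.69], [0.01, -0.08, -1.0, 976.79], [0.0, 0.0, 0.0, 1.0]] 452.4968883081462 315.79256845262705 240.56406825996766
```

View pics/scene0.png

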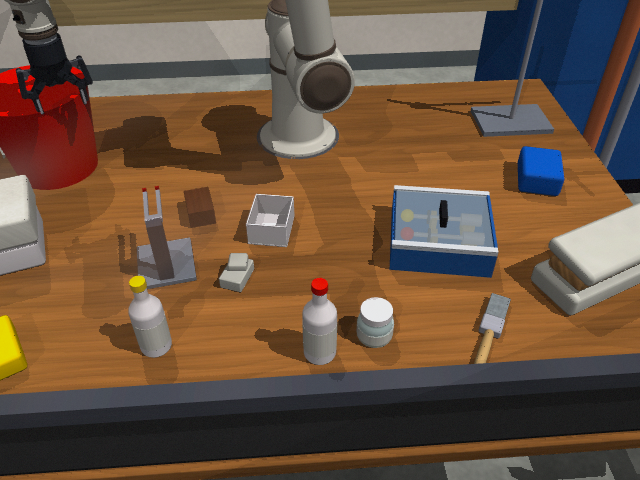

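View pics/top0.png

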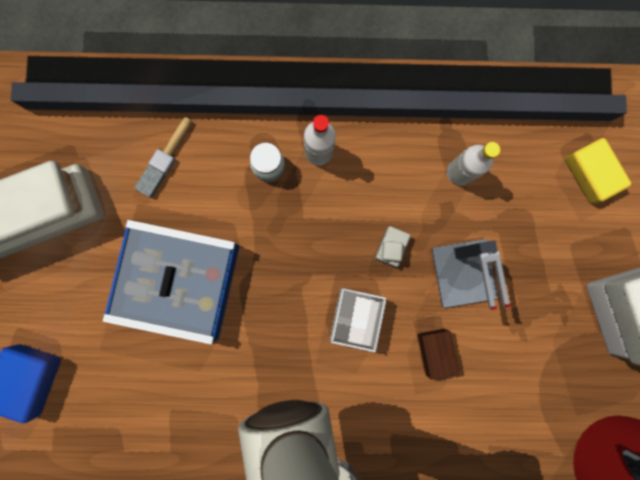

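The case, with the handle at (168,281) in the top picture, sits at the left. Its open end and the balls are to the right, with red at (213,273) and yellow at (205,303). The stand's fork lips are at about (493,307) and (507,303). Next I'll measure them.

```bash
python3 - <<'E'
from h import *
import pickle
d=get_image('top');P=cloud(d);im=d['img'].astype(int)
print('table z',np.nanmedian(P[380:400,150:230,2]))
out=d['img'].copy()
for q in ['case','lid_handle','red_tamper_ball','yellow_tamper_ball','stand','glue_red','glue_yellow','fragment','tub','brush','wedge','jar']:
    r=nets.cut_out(q,'top')
    for k in r[:2]:
        m=k['mask']; 
        if m.sum()<3: continue
        p=P[m&(d['range_z']>0)]
        v,u=np.nonzero(m)
        print(q,round(k['confidence'],2),'px',u.mean().round(1),v.mean().round(1),m.sum(),'mn',p.min(0).round(),'mx',p.max(0).round(),'med',np.median(p,0).round(1))
    if r: pickle.dump(r[0]['mask'],open('m_%s.pkl'%q,'wb'))
pickle.dump(d,open('top1.pkl','wb'))
c=cv2.resize(d['img'][200:360,80:260],None,fx=4,fy=4,interpolation=cv2.INTER_CUBIC);save('case_zoom',c[:600,:800])
c=cv2.resize(d['img'][220:390,400:540],None,fx=4,fy=4,interpolation=cv2.INTER_CUBIC);save('stand_zoom',c[:600])
E
```

```text
table z -0.14022496817722185
case 0.56 px 178.6 283.9 2840 mn [338. 171.  -5.] mx [596. 426.  80.] med [457.  265.2  73.4]
lid_handle 0.72 px 169.6 281.7 9186 mn [363. 183.  57.] mx [572. 413. 102.] med [467.1 294.9  67.8]
stand 0.69 px 468.6 273.2 3955 mn [ 423. -409.   -5.] mx [ 565. -243.  167.] med [ 492.2 -301.9   12.4]
stand 0.31 px 356.8 319.2 2515 mn [ 337. -132.   -3.] mx [457. -25.  66.] med [392.9 -83.2   3.4]
glue_red 0.87 px 319.0 140.5 1265 mn [724. -33.  -4.] mx [838.  35. 192.] med [742.3   4.8 124.8]
glue_yellow 0.89 px 472.0 162.9 1391 mn [ 685. -397.   -4.] mx [ 780. -276.  182.] med [ 706.3 -294.5  115.8]
glue_yellow 0.28 px 469.3 273.2 4038 mn [ 417. -414.   -6.] mx [ 568. -243.  168.] med [ 493.5 -302.7   12.4]
fragment 0.96 px 392.3 246.2 891 mn [ 506. -194.   -3.] mx [ 589. -120.   52.] med [ 546.7 -152.5   31. ]
tub 0.75 px 357.2 319.1 2549 mn [ 337. -132.   -3.] mx [459. -26.  66.] med [393.1 -83.5   3.4]
brush 0.55 px 161.1 162.0 1373 mn [648. 284.  -4.] mx [821. 400.  25.] med [717.  344.3  17.3]
brush 0.31 px 169.5 281.8 9307 mn [363. 181.  57.] mx [574. 416. 102.] med [467.1 295.   67.8]
wedge 0.77 px 437.5 353.6 1568 mn [ 278. -285.    0.] mx [ 376. -211.   50.] med [ 328.3 -243.9   44.1]
jar 0.65 px 266.8 162.0 1002 mn [686.  79.  -1.] mx [758. 145.  79.] med [713.1 110.4  73.3]
```

View pics/case_zoom.png

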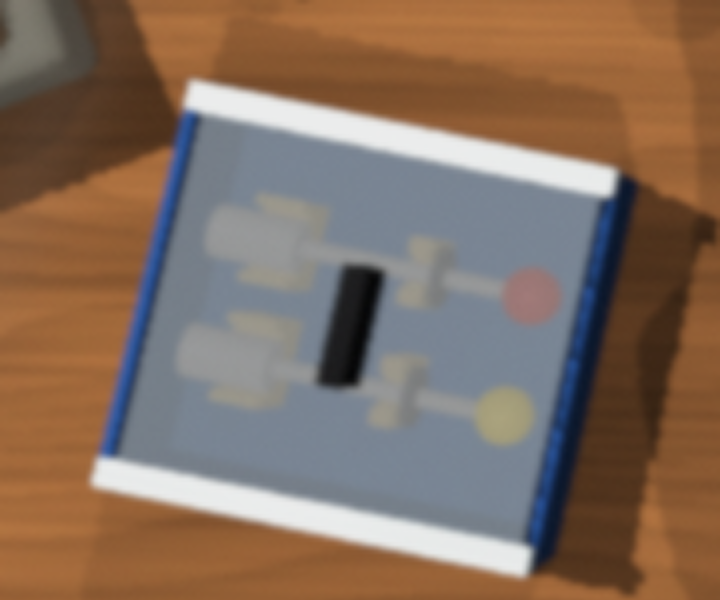

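View pics/stand_zoom.png

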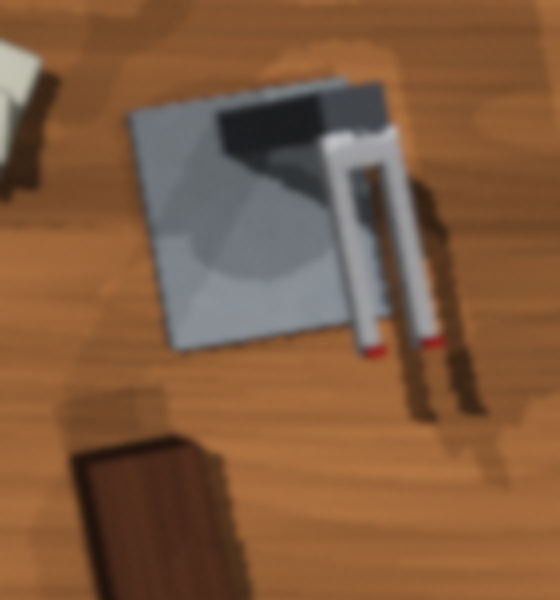

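```bash
python3 - <<'E'
from h import *
import pickle
d=pickle.load(open('top1.pkl','rb'));P=cloud(d);im=d['img'].astype(int)
ok=d['range_z']>0
reg=np.zeros((480,640),bool);reg[200:360,90:250]=1
def rect(m,n):
    p=P[m][:,:2].astype(np.float32);r=cv2.minAreaRect(p);print(n,len(p),r);return r
# lips: white, z 68..80
lip=reg&ok&(P[...,2]>66)&(P[...,2]<82)&(im.min(-1)>190)
n,lab=cv2.connectedComponents(lip.astype(np.uint8))
for i in range(1,n):
    if (lab==i).sum()>100: 
        r=rect(lab==i,'lip'); print(np.median(P[lab==i],0))
lip=np.logical_or.reduce([lab==i for i in range(1,n) if (lab==i).sum()>100]);rect(lip,'lips all')
h=reg&ok&(P[...,2]>90)&(im.max(-1)<70);rect(h,'handle');print(P[h].mean(0),P[h].max(0),P[h].min(0))
# PCA of handle
# stand: base top z~12
s=np.zeros((480,640),bool);s[220:330,410:530]=1
rect(s&ok&(abs(P[...,2]-12)<4),'base')
f=s&ok&(P[...,2]>150);rect(f,'fork');print(P[f].mean(0),f.sum())
redl=s&ok&(P[...,2]>150)&(im[...,0]>im[...,1]+50)
n,lab=cv2.connectedComponents(redl.astype(np.uint8))
for i in range(1,n): print('redlip',(lab==i).sum(),P[lab==i].mean(0))
rd=reg&(im[...,0]>im[...,1]+40)&(im[...,2]>im[...,1]-15)&ok
print('red',P[rd].mean(0),rd.sum())
for q in ['tub']:
    m=pickle.load(open('m_tub.pkl','rb'));rect(m&ok&(P[...,2]>50),'tub rim')
E
```

```text
lip 734 ((561.8272094726562, 280.07659912109375), (215.75503540039062, 13.71827220916748), 79.06571960449219)
[561.80487335 278.83243106  74.57876412]
lip 773 ((375.64776611328125, 315.52545166015625), (216.33848571777344, 14.155644416809082), 78.96898651123047)
[375.23383683 316.04902188  74.70376955]
lips all 1507 ((468.4962158203125, 297.7012634277344), (216.32595825195312, 203.68113708496094), 79.1333999633789)
handle 217 ((468.6434326171875, 296.55401611328125), (13.050003051757812, 57.63080978393555), 79.63247680664062)
[468.40587762 295.75449493  96.85996526] [496.05383433 306.20349392 102.05045581] [439.86167187 285.66586764  90.02661397]
base 2575 ((471.7112731933594, -309.6923828125), (173.609375, 134.3509063720703), 10.298942565917969)
fork 1003 ((490.5281982421875, -313.2611999511719), (122.23286437988281, 35.667396545410156), 9.614787101745605)
[ 494.87566255 -311.50257127  158.5882165 ] 1003
redlip 14 [ 435.36664607 -337.15305447  164.92489723]
redlip 15 [ 430.37770832 -310.58920689  164.46073001]
red [4.87364283e+02 4.37863923e+02 1.41196860e-01] 8
tub rim 335 ((396.7838134765625, -79.69172668457031), (90.22174835205078, 109.55382537841797), 78.3413314819336)
```

```bash
cat > g.py <<'E'
import sys
from h import *
from scipy.spatial.transform import Rotation as R
def go(x,y,z,yaw,pr=True):
    s=bot.sense();p=np.array(s['tool_pos']);A=R.from_euler('xyz',s['eef_rot'],degrees=True)
    B=R.from_euler('xyz',[180,0,yaw],degrees=True)
    d=A.inv().apply(np.array([x,y,z])-p)/25; r=(A.inv()*B).as_rotvec(degrees=True)/6
    print('t',round(s['time'],2),'pos',p.round(1),'rot',np.round(s['eef_rot'],1),'gap',round(s['finger_gap'],1),'F',np.round(s['ft_force'],1),'T',np.round(s['wrist_torque'],2))
    print('shift',d.round(3),'turn',r.round(3))
if __name__=='__main__': go(*map(float,sys.argv[1:5]))
E
python3 g.py 468.5 297 200 -10.9
```

```text
t 0.75 pos [ 224.8 -529.2  242.3] rot [180.   0.  23.] gap 85.4 F [0.2 0.  0.4] T [0.02 0.03 0.02]
shift [ 21.895 -26.605   1.691] turn [0.    0.    5.654]
```

Emit:
jog_arm(moves=[10.9, -13.3, 0.4, 0, 0, 2.8, -1, 10.9, -13.3, 0.4, 0, 0, 2.8, -1, 10.9, -13.3, 0.4, 0, 0, 2.8, -1, 10.9, -13.3, 0.4, 0, 0, 2.8, -1, 10.9, -13.3, 0.4, 0, 0, 2.8, -1, 10.9, -13.3, 0.4, 0, 0, 2.8, -1, 10.9, -13.3, 0.4, 0, 0, 2.8, -1, 10.9, -13.3, 0.4, 0, 0, 2.8, -1, 10.9, -13.3, 0.4, 0, 0, 2.8, -1, 10.9, -13.3, 0.4, 0, 0, 2.8, -1, 10.9, -13.3, 0.4, 0, 0, 2.8, -1, 10.9, -13.3, 0.4, 0, 0, 2.8, -1])

```text
time: 1.75
tool_pos: [346.1, -113.8, 232.3]
eef_rot: [-180.0, -0.0, 6.5]
ft_force: [-0.1, 0.0, -0.4]
finger_gap: 85.3
```

```bash
python3 g.py 468.5 297 200 -10.9
```

```text
t 1.75 pos [ 346.1 -113.8  232.3] rot [-180.    -0.     6.5] gap 85.3 F [-0.1  0.  -0.4] T [-0.03 -0.04  0.01]
shift [  6.732 -15.77    1.304] turn [-0.005 -0.007  2.904]
```

Emit:
jog_arm(moves=[6.73, -15.77, 1.3, 0, 0, 2.9, -1, 6.73, -15.77, 1.3, 0, 0, 2.9, -1, 6.73, -15.77, 1.3, 0, 0, 2.9, -1, 6.73, -15.77, 1.3, 0, 0, 2.9, -1, 6.73, -15.77, 1.3, 0, 0, 2.9, -1, 6.73, -15.77, 1.3, 0, 0, 2.9, -1, 6.73, -15.77, 1.3, 0, 0, 2.9, -1, 6.73, -15.77, 1.3, 0, 0, 2.9, -1, 6.73, -15.77, 1.3, 0, 0, 2.9, -1, 6.73, -15.77, 1.3, 0, 0, 2.9, -1, 6.73, -15.77, 1.3, 0, 0, 2.9, -1, 6.73, -15.77, 1.3, 0, 0, 2.9, -1])

```text
time: 2.75
tool_pos: [471.2, 297.8, 197.7]
eef_rot: [-179.9, 0.1, -11.0]
ft_force: [-2.0, -0.1, -0.6]
finger_gap: 85.1
```

```bash
python3 - <<'E'
from h import *
from g import go
from scipy.spatial.transform import Rotation as R
s=bot.sense();d=get_image('wrist');save('w1',d['img'])
T=np.eye(4);T[:3,:3]=R.from_euler('xyz',s['eef_rot'],degrees=True).as_matrix();T[:3,3]=s['tool_pos']
d['extrinsics']=T@np.array(d['hand_eye']);P=cloud(d);im=d['img'].astype(int)
print(np.array(d['hand_eye']).round(2).tolist())
h=(d['range_z']>0)&(P[...,2]>88)&(P[...,2]<104)&(im.max(-1)<80)
print(h.sum(),cv2.minAreaRect(P[h][:,:2].astype(np.float32)),P[h].mean(0),np.percentile(P[h],98,axis=0))
go(468.5,297,83,-10.9)
E
```

```text
[[0.0, -0.95, -0.32, 83.63], [1.0, 0.0, -0.0, 0.93], [0.0, -0.32, 0.95, -132.21], [0.0, 0.0, 0.0, 1.0]]
1639 ((470.37994384765625, 295.6716613769531), (13.39159107208252, 59.4189567565918), 78.86660766601562) [472.51628308 295.43557246  98.15029696] [499.25330108 305.52758638  99.64799802]
t 2.8 pos [470.8 295.2 198.2] rot [ 1.799e+02  1.000e-01 -1.100e+01] gap 85.1 F [ 0.3 -0.4 -0.2] T [-0.01 -0.01 -0.01]
shift [-0.095 -0.06   4.609] turn [ 0.01   0.017 -0.017]
```

View pics/w1.png

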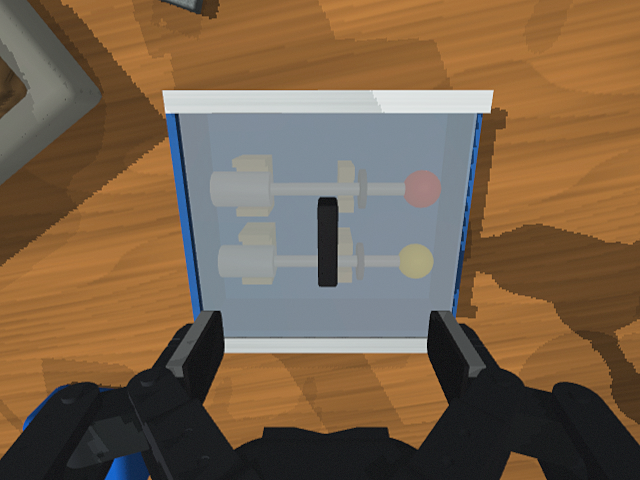

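The wrist picture shows the case square to the tool, with the handle at (327,242), the red ball at (422,189) and yellow at (416,261). This agrees with the top view. Descending on the handle.

Emit:
jog_arm(moves=[-0.05, -0.04, 1.5, 0, 0, 0, -0.2, -0.05, -0.04, 3, 0, 0, 0, -0.2, -0.05, -0.04, 4, 0, 0, 0, -0.2, -0.05, -0.04, 4.6, 0, 0, 0, -0.2, -0.05, -0.04, 4.6, 0, 0, 0, -0.2, -0.05, -0.04, 4.6, 0, 0, 0, -0.2], newtons=60)

```text
time: 3.3
tool_pos: [469.3, 293.2, 84.7]
eef_rot: [179.9, 0.0, -11.3]
ft_force: [-0.0, -0.8, -0.3]
finger_gap: 51.3
```

```bash
python3 g.py 470 296 83 -10.9
```

```text
t 3.3 pos [469.3 293.2  84.7] rot [179.9   0.  -11.3] gap 51.3 F [-0.  -0.8 -0.3] T [ 0.04 -0.03 -0.06]
shift [ 0.004 -0.114  0.068] turn [ 0.009  0.008 -0.062]
```

Nudging 3 mm and closing.

Emit:
jog_arm(moves=[0, -0.1, 0.04, 0, 0, 0, -0.2, 0, -0.1, 0.04, 0, 0, 0, 1, 0, -0.1, 0.04, 0, 0, 0, 1, 0, -0.1, 0.04, 0, 0, 0, 1, 0, -0.1, 0.04, 0, 0, 0, 1, 0, -0.1, 0.04, 0, 0, 0, 1], newtons=60)

```text
time: 3.8
tool_pos: [470.4, 296.8, 85.2]
eef_rot: [180.0, -0.1, -11.1]
ft_force: [-0.7, -4.0, 6.2]
finger_gap: 12.8
```

```bash
python3 g.py 427 80 83 -10.9
```

```text
t 3.8 pos [470.4 296.8  85.2] rot [ 1.80e+02 -1.00e-01 -1.11e+01] gap 12.8 F [-0.7 -4.   6.2] T [-0.71  0.18  0.11]
shift [-0.029  8.842  0.095] turn [ 0.008 -0.017 -0.039]
```

Emit:
jog_arm(moves=[0, 0.3, -0.05, 0, 0, 0, 1, 0, 0.7, -0.05, 0, 0, 0, 1, 0, 1.2, -0.05, 0, 0, 0, 1, 0, 1.7, -0.05, 0, 0, 0, 1, 0, 2.2, -0.05, 0, 0, 0, 1, 0, 2.7, -0.05, 0, 0, 0, 1, 0, 3.2, -0.05, 0, 0, 0, 1, 0, 3.7, -0.05, 0, 0, 0, 1, 0, 4.2, -0.05, 0, 0, 0, 1, 0, 4.7, -0.05, 0, 0, 0, 1, 0, 5, -0.05, 0, 0, 0, 1, 0, 5, -0.05, 0, 0, 0, 1])

```text
time: 4.8
tool_pos: [445.1, 172.8, 85.2]
eef_rot: [179.9, 0.0, -11.2]
ft_force: [-0.8, -3.5, 2.4]
finger_gap: 12.7
```

```bash
python3 - <<'E'
from h import *
from g import go
save('s2',get_image('scene')['img']);go(427,80,86,-10.9)
E
```

```text
t 4.85 pos [445.3 173.2  85.2] rot [179.9   0.  -11.2] gap 12.5 F [-1.8 -3.   3.7] T [-0.47  0.02 -0.05]
shift [ 0.009  3.801 -0.026] turn [ 0.015  0.001 -0.055]
```

View pics/s2.png

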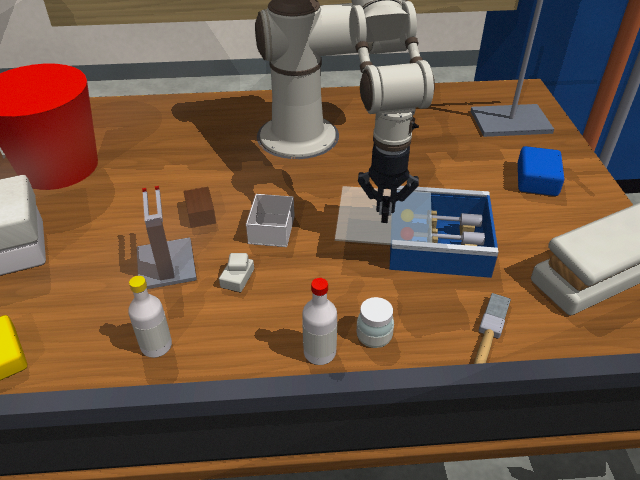

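The lid is half out and sliding freely. I'll carry on to about 221 mm.

Emit:
jog_arm(moves=[0, 0.3, 0, 0, 0, 0, 1, 0, 0.7, 0, 0, 0, 0, 1, 0, 1.2, 0, 0, 0, 0, 1, 0, 1.7, 0, 0, 0, 0, 1, 0, 2.2, 0, 0, 0, 0, 1, 0, 2.7, 0, 0, 0, 0, 1, 0, 3.2, 0, 0, 0, 0, 1, 0, 3.6, 0, 0, 0, 0, 1, 0, 3.8, 0, 0, 0, 0, 1, 0, 3.8, 0, 0, 0, 0, 1, 0, 3.8, 0, 0, 0, 0, 1])

```text
time: 5.77
tool_pos: [426.4, 81.3, 84.6]
eef_rot: [180.0, 0.1, -11.2]
ft_force: [0.2, 0.0, -1.9]
finger_gap: 12.8
```

```bash
python3 - <<'E'
from h import *
from g import go
d=get_image('top');save('t3',cv2.resize(d['img'][180:400,80:420],None,fx=2.3,fy=2.3));go(427,80,24,-10.9)
E
```

```text
t 5.82 pos [426.6  81.6  84.7] rot [ 1.80e+02  1.00e-01 -1.12e+01] gap 12.9 F [ 0.6  0.  -0.8] T [-0.01 -0.01  0.01]
shift [0.031 0.058 2.428] turn [ 0.     0.009 -0.046]
```

View pics/t3.png

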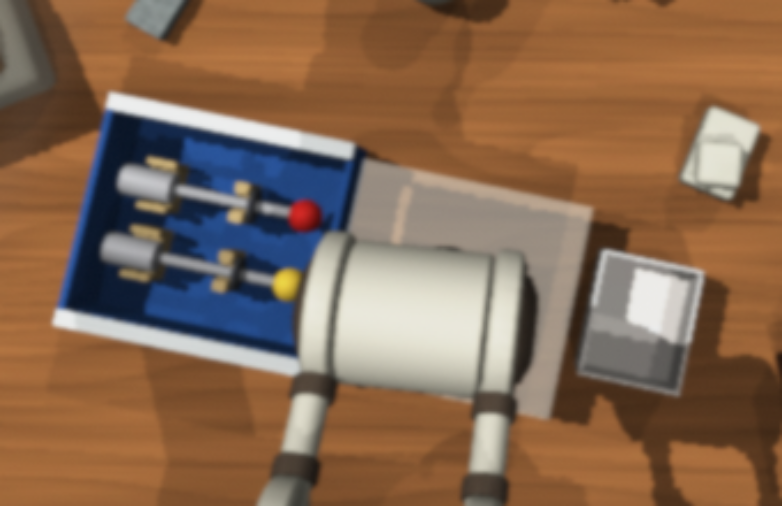

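The lid is clear of the case, with gaps to both the case and the tub. Lowering it.

Emit:
jog_arm(moves=[0, 0, 0.6, 0, 0, 0, 1, 0, 0, 1.2, 0, 0, 0, 1, 0, 0, 1.8, 0, 0, 0, 1, 0, 0, 2.2, 0, 0, 0, 1, 0, 0, 2.35, 0, 0, 0, 1, 0, 0, 2.4, 0, 0, 0, 1, 0, 0, 2.4, 0, 0, 0, 1])

```text
time: 6.4
tool_pos: [427.1, 81.5, 25.2]
eef_rot: [-180.0, 0.0, -11.2]
ft_force: [0.8, -0.5, -1.8]
finger_gap: 13.1
```

```bash
python3 g.py 427 80 22 -10.9
```

```text
t 6.4 pos [427.1  81.5  25.2] rot [-180.     0.   -11.2] gap 13.1 F [ 0.8 -0.5 -1.8] T [-0.06 -0.03  0.  ]
shift [0.008 0.062 0.126] turn [-0.     0.    -0.043]
```

Emit:
jog_arm(moves=[0, 0, 0.06, 0, 0, 0, 1, 0, 0, 0.1, 0, 0, 0, 1, 0, 0, 0.1, 0, 0, 0, 1])

```text
time: 6.65
tool_pos: [427.4, 81.4, 22.9]
eef_rot: [-180.0, -0.1, -11.2]
ft_force: [-1.4, 0.6, -1.5]
finger_gap: 12.7
```

Emit:
jog_arm(moves=[0, 0, 0, 0, 0, 0, 0, 0, 0, 0, 0, 0, 0, 0, 0, 0, 0, 0, 0, 0, 0, 0, 0, 0, 0, 0, 0, 0, 0, 0, -1, 0, 0, 0, 0, 0, 0, -2.5, 0, 0, 0, 0, 0, 0, -4, 0, 0, 0, 0, 0, 0, -5.2, 0, 0, 0, 0, 0, 0, -5.2, 0, 0, 0, 0])

```text
time: 7.4
tool_pos: [431.5, 81.1, 159.5]
eef_rot: [-179.9, -0.7, -11.2]
ft_force: [1.2, 0.1, -0.4]
finger_gap: 42.5
```

```bash
python3 - <<'E'
from h import *
from g import go
d=get_image('scene');save('s4',d['img']);P=cloud(d)
go(485,218,150,79.1)
im=d['img'].astype(int)
h=(d['range_z']>0)&(im.max(-1)<50)&(abs(P[...,0]-427)<60)&(abs(P[...,1]-81)<40)&(P[...,2]<60)
print(h.sum(),P[h].mean(0) if h.any() else '',P[h].max(0) if h.any() else '')
E
```

```text
t 7.45 pos [429.9  81.2 156.4] rot [-179.9   -0.5  -11.2] gap 42.7 F [ 0.5  0.2 -0.3] T [0.01 0.02 0.02]
shift [ 1.1   -5.796  0.273] turn [  0.059  -0.072 -15.045]
150 [438.91491261  78.9449342   31.55313011] [460.28685851  89.71718775  42.57962648]
```

View pics/s4.png

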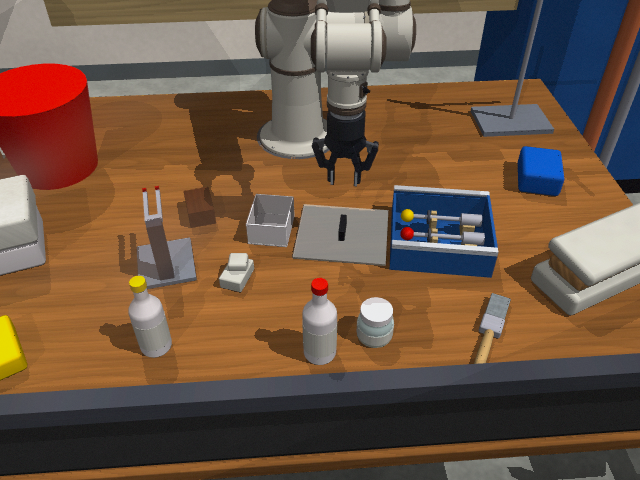

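The lid lies flat between the tub and the case, with its handle at (343,228). Both balls are now exposed. Moving over the red ball.

Emit:
jog_arm(moves=[1.1, -5.8, -1, 0, 0, -15, -0.15, 1.1, -5.8, -1, 0, 0, -15, -0.15, 1.1, -5.8, -1, 0, 0, -15, -0.15, 1.1, -5.8, -1, 0, 0, -15, -0.15, 1.1, -5.8, -1, 0, 0, -15, -0.15, 1.1, -5.8, -1, 0, 0, -15, -0.15, 1.1, -5.8, -1, 0, 0, -15, -0.15, 1.1, -5.8, -1, 0, 0, -15, -0.15, 1.1, -5.8, -1, 0, 0, -15, -0.15, 1.1, -5.8, -1, 0, 0, -15, -0.15, 1.1, -5.8, -1, 0, 0, -15, -0.15, 1.1, -5.8, -1, 0, 0, -15, -0.15])

```text
time: 8.45
tool_pos: [481.1, 218.1, 175.7]
eef_rot: [-179.8, 0.1, 75.1]
ft_force: [0.6, 1.0, -0.4]
finger_gap: 49.0
```

Emit:
jog_arm(moves=[0, 0, 0, 0, 0, -0.7, -0.15, 0, 0, 0, 0, 0, -0.7, -0.15, 0, 0, 0, 0, 0, -0.7, -0.15])

```text
time: 8.7
tool_pos: [481.3, 218.2, 176.2]
eef_rot: [-179.9, 0.0, 78.8]
ft_force: [0.0, -0.6, 0.5]
finger_gap: 48.8
```

```bash
cat > ball.py <<'E'
from h import *
from g import go
from scipy.optimize import least_squares
from scipy.spatial.transform import Rotation as R
def wrist(name):
    s=bot.sense();d=get_image('wrist');save(name,d['img'])
    T=np.eye(4);T[:3,:3]=R.from_euler('xyz',s['eef_rot'],degrees=True).as_matrix();T[:3,3]=s['tool_pos']
    d['extrinsics']=T@np.array(d['hand_eye']);return d
def balls(d,rng):
    P=cloud(d);hsv=cv2.cvtColor(d['img'],cv2.COLOR_RGB2HSV).astype(int)
    for n,m in [('red',((hsv[...,0]<8)|(hsv[...,0]>172))),('yel',(hsv[...,0]>22)&(hsv[...,0]<34))]:
        m=m&(hsv[...,1]>150)&(hsv[...,2]>80)&(d['range_z']>0)&(P[...,2]>rng[0])&(P[...,2]<rng[1])&(P[...,1]>100)
        k,lab,st,_=cv2.connectedComponentsWithStats(m.astype(np.uint8))
        if k<2: continue
        i=1+np.argmax(st[1:,4]);p=P[lab==i]
        r=least_squares(lambda c:np.linalg.norm(p-c,axis=1)-15,p.mean(0)-[0,0,10],loss='soft_l1')
        print(n,len(p),r.x.round(1),st[i])
E
python3 - <<'E'
from ball import *
d=wrist('w5');balls(d,(30,70))
t=get_image('top');balls(t,(30,70))
go(485,218,34,79.1)
E
```

```text
red 1095 [485.9 216.9  45.2] [ 312  214   39   37 1095]
yel 1115 [425.  228.6  45.2] [ 231  215   39   36 1115]
red 134 [485.  218.5  44.6] [205 267  14  13 134]
yel 136 [423.8 230.5  44.7] [199 297  14  13 136]
t 8.8 pos [481.6 218.2 176.7] rot [-179.9    0.    78.9] gap 49.2 F [-0.   0.2 -0.8] T [0.   0.03 0.04]
shift [0.021 0.142 5.71 ] turn [-0.012  0.005 -0.041]
```

View pics/w5.png

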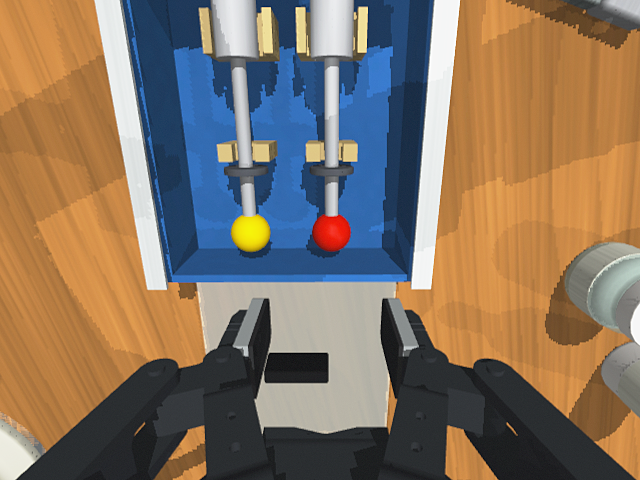

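The red ball is at (331,233) in the wrist view. Fits from both cameras agree at about (485.5, 217.5, 45). Descending.

Emit:
jog_arm(moves=[0, 0.16, 1, 0, 0, 0, -0.15, 0, 0.16, 2, 0, 0, 0, -0.15, 0, 0.16, 3, 0, 0, 0, -0.15, 0, 0.16, 3.6, 0, 0, 0, -0.15, 0, 0.16, 3.6, 0, 0, 0, -0.15])

```text
time: 9.22
tool_pos: [482.8, 216.8, 83.4]
eef_rot: [-179.6, 0.2, 78.9]
ft_force: [0.6, 0.3, 0.6]
finger_gap: 49.2
```

```bash
python3 g.py 485.6 217.3 35 79.1
```

```text
t 9.22 pos [482.8 216.8  83.4] rot [-179.6    0.2   78.9] gap 49.2 F [0.6 0.3 0.6] T [-0.05 -0.03  0.05]
shift [0.046 0.122 1.936] turn [-0.071  0.029 -0.035]
```

Emit:
jog_arm(moves=[0, 0, 0, 0, 0, 0, -0.15, 0, 0, 0, 0, 0, 0, -0.15])

```text
time: 9.38
tool_pos: [486.9, 217.7, 88.8]
eef_rot: [179.9, -0.0, 78.9]
ft_force: [-1.1, 0.8, 1.0]
finger_gap: 49.0
```

```bash
python3 g.py 485.6 217.3 35 79.1
```

```text
t 9.38 pos [486.9 217.7  88.8] rot [179.9  -0.   78.9] gap 49.0 F [-1.1  0.8  1. ] T [ 0.02 -0.01 -0.07]
shift [-0.029 -0.05   2.15 ] turn [ 0.018 -0.007 -0.027]
```

Emit:
jog_arm(moves=[0, 0, 0.5, 0, 0, 0, -0.15, 0, 0, 1, 0, 0, 0, -0.15, 0, 0, 1.5, 0, 0, 0, -0.15, 0, 0, 1.9, 0, 0, 0, -0.15, 0, 0, 2.06, 0, 0, 0, -0.15, 0, 0, 2.06, 0, 0, 0, -0.15, 0, 0, 2.06, 0, 0, 0, -0.15, 0, 0, 2.06, 0, 0, 0, -0.15])

```text
time: 10.05
tool_pos: [486.5, 217.7, 36.5]
eef_rot: [179.9, -0.0, 79.0]
ft_force: [-0.3, 0.2, 0.5]
finger_gap: 49.5
```

```bash
python3 - <<'E'
from ball import *
go(485.6,217.3,35,79.1)
d=wrist('w6');balls(d,(30,70))
E
```

```text
t 10.05 pos [486.5 217.7  36.5] rot [179.9  -0.   79. ] gap 49.5 F [-0.3  0.2  0.5] T [-0.04  0.    0.02]
shift [-0.021 -0.031  0.059] turn [ 0.008 -0.003 -0.022]
red 4199 [485.7 216.7  45.3] [ 286  304   75   75 4199]
yel 3836 [424.8 228.4  45.3] [ 126  303   81   66 3836]
```

View pics/w6.png

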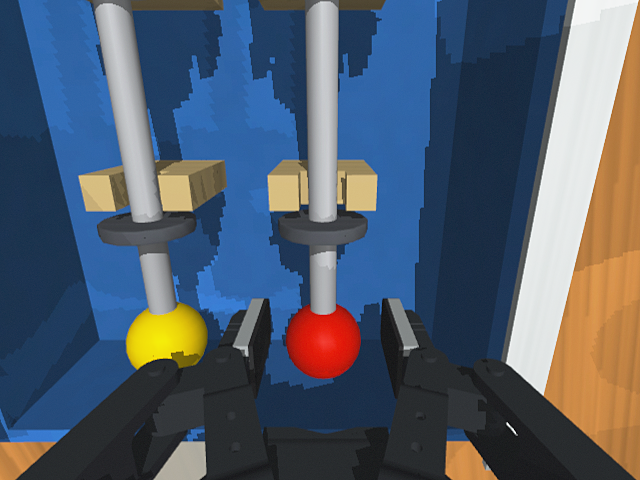

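The red ball at (323,341) is centred between the jaws, and the left finger clears the yellow ball. Gripping.

Emit:
jog_arm(moves=[-0.04, -0.03, 0.04, 0, 0, 0, -0.15, -0.04, -0.03, 0.04, 0, 0, 0, 1, -0.04, -0.03, 0.04, 0, 0, 0, 1, -0.04, -0.03, 0.04, 0, 0, 0, 1, -0.04, -0.03, 0.04, 0, 0, 0, 1, -0.04, -0.03, 0.04, 0, 0, 0, 1, -0.04, -0.03, 0.04, 0, 0, 0, 1], newtons=115)

```text
time: 10.68
tool_pos: [485.2, 216.7, 35.3]
eef_rot: [180.0, 0.0, 79.0]
ft_force: [-0.8, -1.1, 4.2]
finger_gap: 25.9
```

Emit:
jog_arm(moves=[0, 0, -0.1, 0, 0, 0, 1, 0, 0, -0.25, 0, 0, 0, 1, 0, 0, -0.4, 0, 0, 0, 1, 0, 0, -0.4, 0, 0, 0, 1])

```text
time: 11.02
tool_pos: [485.0, 216.7, 45.4]
eef_rot: [180.0, 0.0, 79.0]
ft_force: [0.8, -0.5, -2.7]
finger_gap: 25.6
```

```bash
python3 - <<'E'
from ball import *
go(485.6,217.3,200,79.1)
d=wrist('w7');balls(d,(30,90))
E
```

```text
t 11.02 pos [485.  216.7  45.4] rot [180.   0.  79.] gap 25.6 F [ 0.8 -0.5 -2.7] T [-0.26  0.11  0.01]
shift [ 0.029  0.02  -6.185] turn [ 0.001  0.002 -0.02 ]
red 4145 [485.4 216.6  54.7] [ 291  302   69   76 4145]
yel 4000 [424.8 228.4  45.3] [ 141  290   75   71 4000]
```

View pics/w7.png

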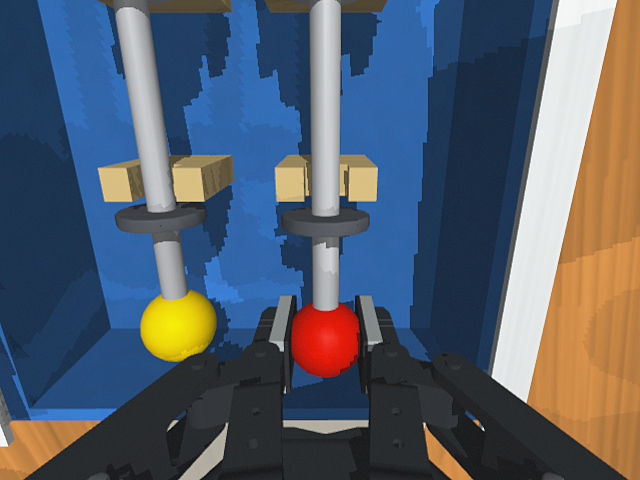

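The grip holds. The red ball rose with the tool and the yellow stayed put. I'll lift it level to about z = 285.

Emit:
jog_arm(moves=[0, 0, -0.3, 0, 0, 0, 1, 0, 0, -0.8, 0, 0, 0, 1, 0, 0, -1.5, 0, 0, 0, 1, 0, 0, -2.2, 0, 0, 0, 1, 0, 0, -2.9, 0, 0, 0, 1, 0, 0, -3.6, 0, 0, 0, 1, 0, 0, -4.3, 0, 0, 0, 1, 0, 0, -5, 0, 0, 0, 1, 0, 0, -5.6, 0, 0, 0, 1, 0, 0, -6, 0, 0, 0, 1, 0, 0, -6.2, 0, 0, 0, 1, 0, 0, -6.2, 0, 0, 0, 1])

```text
time: 12.07
tool_pos: [485.7, 216.8, 201.6]
eef_rot: [179.9, -0.1, 79.0]
ft_force: [0.7, -0.6, -3.0]
finger_gap: 25.6
```

Emit:
jog_arm(moves=[0, 0, -0.3, 0, 0, 0, 1, 0, 0, -0.9, 0, 0, 0, 1, 0, 0, -1.6, 0, 0, 0, 1, 0, 0, -2.3, 0, 0, 0, 1, 0, 0, -2.9, 0, 0, 0, 1, 0, 0, -3.2, 0, 0, 0, 1, 0, 0, -3.4, 0, 0, 0, 1, 0, 0, -3.4, 0, 0, 0, 1])

```text
time: 12.73
tool_pos: [485.2, 216.7, 285.4]
eef_rot: [180.0, -0.0, 79.0]
ft_force: [-0.2, -0.4, -2.9]
finger_gap: 25.8
```

```bash
python3 - <<'E'
from ball import *
go(465,60,285,79.1)
save('s8',get_image('scene')['img'])
E
```

```text
t 12.73 pos [485.2 216.7 285.4] rot [180.  -0.  79.] gap 25.8 F [-0.2 -0.4 -2.9] T [-0.34  0.02 -0.05]
shift [-6.308  0.408  0.014] turn [ 0.004 -0.002 -0.023]
```

View pics/s8.png

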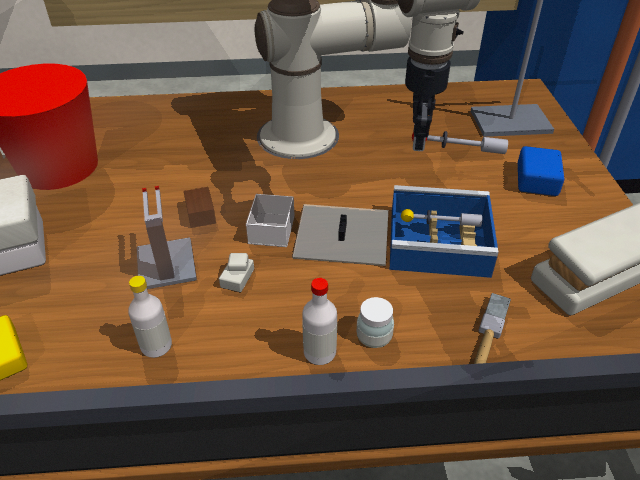

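The tamper is up and level, with its head at (494,145) in the scene view. I'll carry it clear of the case, over the lid, before easing the grip.

Emit:
jog_arm(moves=[-0.3, 0, 0, 0, 0, 0, 1, -0.8, 0, 0, 0, 0, 0, 1, -1.4, 0.1, 0, 0, 0, 0, 1, -2, 0.1, 0, 0, 0, 0, 1, -2.7, 0.2, 0, 0, 0, 0, 1, -3.4, 0.2, 0, 0, 0, 0, 1, -4.1, 0.3, 0, 0, 0, 0, 1, -4.8, 0.3, 0, 0, 0, 0, 1, -5.4, 0.4, 0, 0, 0, 0, 1, -5.9, 0.4, 0, 0, 0, 0, 1, -6.2, 0.4, 0, 0, 0, 0, 1, -6.3, 0.4, 0, 0, 0, 0, 1])

```text
time: 13.78
tool_pos: [464.1, 58.7, 284.5]
eef_rot: [-180.0, 0.0, 78.9]
ft_force: [0.1, 0.2, -3.0]
finger_gap: 26.0
```

Emit:
jog_arm(moves=[0, 0, 0, 0, 0, 0, 1, 0, 0, 0, 0, 0, 0, 1, 0, 0, 0, 0, 0, 0, 1, 0, 0, 0, 0, 0, 0, 1], newtons=40)

```text
time: 14.12
tool_pos: [464.7, 60.7, 285.0]
eef_rot: [-180.0, -0.0, 79.0]
ft_force: [-0.0, -0.2, -3.5]
finger_gap: 25.6
```

```bash
python3 - <<'E'
from ball import *
go(465,60,285,79.1)
save('s9',get_image('scene')['img'])
E
```

```text
t 14.12 pos [464.7  60.7 285. ] rot [-180.   -0.   79.] gap 25.6 F [-0.  -0.2 -3.5] T [-0.37  0.1   0.01]
shift [-0.027  0.018 -0.001] turn [-0.001 -0.001 -0.014]
```

View pics/s9.png

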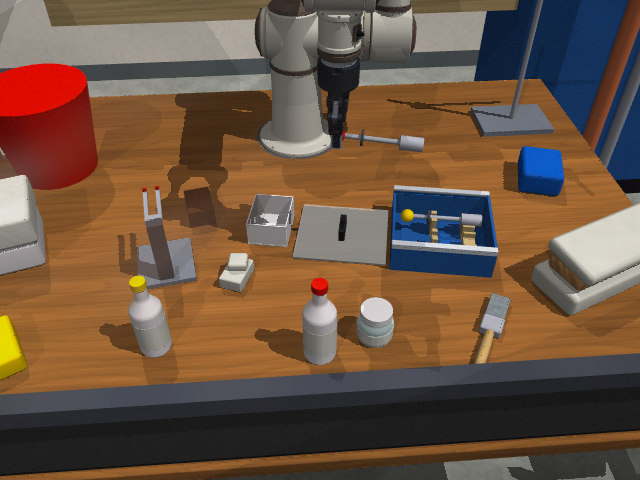

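Emit:
jog_arm(moves=[0, 0, 0, 0, 0, 0, 0.6, 0, 0, 0, 0, 0, 0, 0.6, 0, 0, 0, 0, 0, 0, 0.55, 0, 0, 0, 0, 0, 0, 0.55], newtons=20)

```text
time: 14.5
tool_pos: [464.7, 60.3, 285.1]
eef_rot: [-180.0, -0.0, 79.0]
ft_force: [0.1, 0.1, -3.2]
finger_gap: 25.9
```

```bash
python3 g.py 465 60 285 79.1
```

```text
t 14.5 pos [464.7  60.3 285.1] rot [-180.   -0.   79.] gap 25.9 F [ 0.1  0.1 -3.2] T [-0.34  0.08  0.04]
shift [-0.01   0.014  0.002] turn [-0.    -0.    -0.021]
```

Emit:
jog_arm(moves=[0, 0, 0, 0, 0, 0, 0.5, 0, 0, 0, 0, 0, 0, 0.5, 0, 0, 0, 0, 0, 0, 0.47, 0, 0, 0, 0, 0, 0, 0.47])

```text
time: 14.83
tool_pos: [464.7, 60.2, 285.0]
eef_rot: [-180.0, -0.0, 79.0]
ft_force: [-1.0, -0.6, -3.9]
finger_gap: 25.8
```

```bash
python3 g.py 465 60 285 79.1
```

```text
t 14.83 pos [464.7  60.2 285. ] rot [-180.   -0.   79.] gap 25.8 F [-1.  -0.6 -3.9] T [-0.4   0.06  0.04]
shift [-0.005  0.013  0.002] turn [-0.    -0.    -0.023]
```

Emit:
jog_arm(moves=[0, 0, 0, 0, 0, 0, 0.44, 0, 0, 0, 0, 0, 0, 0.44, 0, 0, 0, 0, 0, 0, 0.42, 0, 0, 0, 0, 0, 0, 0.42])

```text
time: 15.17
tool_pos: [464.7, 60.2, 285.1]
eef_rot: [180.0, -0.0, 79.0]
ft_force: [0.3, 0.3, -3.5]
finger_gap: 25.6
```

```bash
python3 g.py 465 60 285 79.1
```

```text
t 15.17 pos [464.7  60.2 285.1] rot [180.  -0.  79.] gap 25.6 F [ 0.3  0.3 -3.5] T [-0.35  0.08 -0.02]
shift [-0.006  0.013  0.003] turn [ 0.    -0.    -0.023]
```

Emit:
jog_arm(moves=[0, 0, 0, 0, 0, 0, 0.4, 0, 0, 0, 0, 0, 0, 0.4, 0, 0, 0, 0, 0, 0, 0.38, 0, 0, 0, 0, 0, 0, 0.38])

```text
time: 15.5
tool_pos: [464.7, 60.2, 285.0]
eef_rot: [-180.0, 0.0, 79.0]
ft_force: [-0.1, 0.6, -3.7]
finger_gap: 26.5
```

```bash
python3 g.py 465 60 285 79.1
```

```text
t 15.5 pos [464.7  60.2 285. ] rot [-180.    0.   79.] gap 26.5 F [-0.1  0.6 -3.7] T [-0.38  0.05 -0.05]
shift [-0.005  0.014  0.001] turn [-0.001  0.    -0.022]
```

Emit:
jog_arm(moves=[0, 0, 0, 0, 0, 0, 0.36, 0, 0, 0, 0, 0, 0, 0.36, 0, 0, 0, 0, 0, 0, 0.34, 0, 0, 0, 0, 0, 0, 0.34])

```text
time: 15.83
tool_pos: [464.7, 60.6, 285.0]
eef_rot: [-180.0, -0.1, 79.0]
ft_force: [0.0, 0.6, -5.1]
finger_gap: 28.3
```

```bash
python3 g.py 465 60 285 79.1
```

```text
t 15.83 pos [464.7  60.6 285. ] rot [-1.8e+02 -1.0e-01  7.9e+01] gap 28.3 F [ 0.   0.6 -5.1] T [ 0.    0.01 -0.01]
shift [-0.02   0.015  0.001] turn [-0.    -0.009 -0.022]
```

Emit:
jog_arm(moves=[0, 0, 0, 0, 0, 0, 0.34, 0, 0, 0, 0, 0, 0, 0.34, 0, 0, 0, 0, 0, 0, 0.34, 0, 0, 0, 0, 0, 0, 0.34, 0, 0, 0, 0, 0, 0, 0.34, 0, 0, 0, 0, 0, 0, 0.34])

```text
time: 16.33
tool_pos: [464.8, 60.6, 285.1]
eef_rot: [180.0, -0.1, 79.0]
ft_force: [0.7, 1.0, -3.7]
finger_gap: 28.5
```

```bash
python3 - <<'E'
from ball import *
go(465,60,285,79.1)
save('s10',get_image('scene')['img'])
save('w10',get_image('wrist')['img'])
go(465,60,285,79.1)
E
```

```text
t 16.33 pos [464.8  60.6 285.1] rot [ 1.8e+02 -1.0e-01  7.9e+01] gap 28.5 F [ 0.7  1.  -3.7] T [ 0.18 -0.05  0.03]
shift [-0.02   0.014  0.005] turn [ 0.001 -0.009 -0.021]
t 16.43 pos [464.7  60.2 285.1] rot [180.   0.  79.] gap 28.0 F [-0.7  0.1 -2.5] T [-0.06 -0.01  0.03]
shift [-0.007  0.013  0.003] turn [ 0.     0.    -0.022]
```

View pics/s10.png

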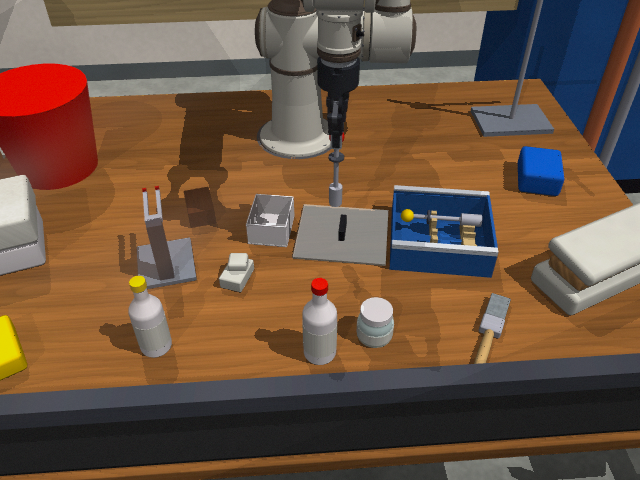

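View pics/w10.png

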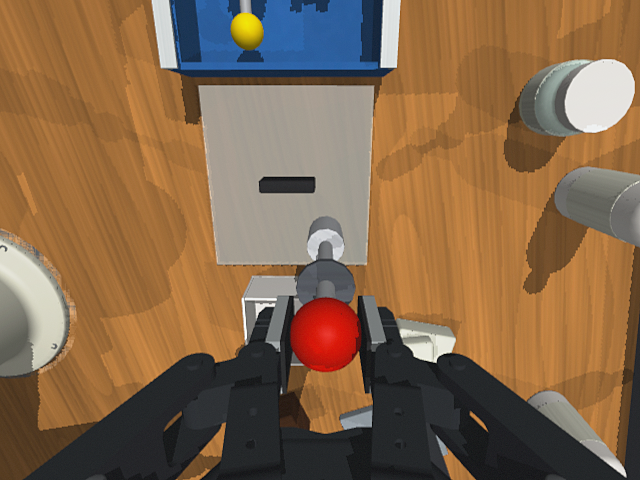

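The tamper swung down in the fingers and its head hangs below, at (335,195) in the scene view. I'll let it settle.

Emit:
jog_arm(moves=[0, 0, 0, 0, 0, 0, 0.34, 0, 0, 0, 0, 0, 0, 0.34, 0, 0, 0, 0, 0, 0, 0.34, 0, 0, 0, 0, 0, 0, 0.34, 0, 0, 0, 0, 0, 0, 0.34, 0, 0, 0, 0, 0, 0, 0.34, 0, 0, 0, 0, 0, 0, 0.34, 0, 0, 0, 0, 0, 0, 0.34, 0, 0, 0, 0, 0, 0, 0.34, 0, 0, 0, 0, 0, 0, 0.34, 0, 0, 0, 0, 0, 0, 0.34, 0, 0, 0, 0, 0, 0, 0.34])

```text
time: 17.43
tool_pos: [464.7, 60.3, 285.0]
eef_rot: [-180.0, -0.0, 79.0]
ft_force: [-0.2, -0.0, -4.3]
finger_gap: 28.1
```

```bash
cat > tamp.py <<'E'
from ball import *
import sys
def tamp(d,ctr,pr=True):
    """ball, head points of the red tamper hanging near ctr (x,y,ballz) from a wrist or scene picture"""
    P=cloud(d);hsv=cv2.cvtColor(d['img'],cv2.COLOR_RGB2HSV).astype(int);ok=d['range_z']>0
    near=ok&(np.hypot(P[...,0]-ctr[0],P[...,1]-ctr[1])<60)
    m=near&((hsv[...,0]<8)|(hsv[...,0]>172))&(hsv[...,1]>150)&(abs(P[...,2]-ctr[2])<25)
    p=P[m]
    if len(p)>10:
        b=least_squares(lambda c:np.linalg.norm(p-c,axis=1)-15,p.mean(0)-[0,0,5],loss='soft_l1').x;print('ball',len(p),b.round(1))
    for n,lo,hi,rad in [('collar',-56,-40,16),('head',-160,-123,14)]:
        h=near&(P[...,2]>ctr[2]+lo)&(P[...,2]<ctr[2]+hi)
        q=P[h]
        if len(q)>10:
            c=least_squares(lambda c:np.hypot(q[:,0]-c[0],q[:,1]-c[1])-rad,q[:,:2].mean(0),loss='soft_l1').x
            print(n,len(q),c.round(1),q[:,2].min().round(),q[:,2].max().round())
E
python3 - <<'E'
from tamp import *
go(465,60,285,79.1)
d=wrist('w11');tamp(d,(465,60,293))
tamp(get_image('scene'),(465,60,293))
go(465,60,285,79.1)
E
```

```text
t 17.43 pos [464.7  60.3 285. ] rot [-180.   -0.   79.] gap 28.1 F [-0.2 -0.  -4.3] T [ 0.07 -0.    0.05]
shift [-0.008  0.014  0.002] turn [-0.    -0.001 -0.022]
ball 4195 [464.8  58.7 289.8]
collar 1851 [463.1  50. ] 239.0 253.0
head 769 [463.   50.3] 133.0 170.0
ball 18 [465.3  58.6 291.7]
collar 128 [461.1  56.4] 239.0 252.0
head 201 [462.8  50.1] 133.0 170.0
t 17.53 pos [464.7  60.2 285.1] rot [-180.   -0.   79.] gap 28.3 F [-0.4 -0.  -2.4] T [ 0.01 -0.01 -0.06]
shift [-0.006  0.013  0.002] turn [-0.    -0.    -0.022]
```

View pics/w11.png

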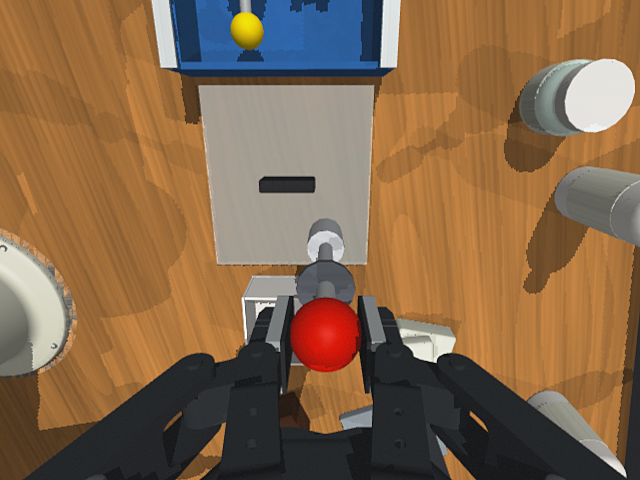

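Near plumb, about 3.5° off by the head and ball fit, and still. Gripping firmly.

Emit:
jog_arm(moves=[0, 0, 0, 0, 0, 0, 1, 0, 0, 0, 0, 0, 0, 1, 0, 0, 0, 0, 0, 0, 1, 0, 0, 0, 0, 0, 0, 1, 0, 0, 0, 0, 0, 0, 1, 0, 0, 0, 0, 0, 0, 1], newtons=100)

```text
time: 18.03
tool_pos: [464.7, 60.2, 285.1]
eef_rot: [180.0, 0.0, 79.0]
ft_force: [0.8, -0.2, -3.1]
finger_gap: 26.1
```

```bash
python3 - <<'E'
from tamp import *
go(386,-332,250,79.1)
d=wrist('w12');tamp(d,(465,60,293))
E
```

```text
t 18.03 pos [464.7  60.2 285.1] rot [180.   0.  79.] gap 26.1 F [ 0.8 -0.2 -3.1] T [0.03 0.01 0.01]
shift [-16.001  -0.087   1.402] turn [ 0.     0.    -0.023]
ball 4061 [464.9  58.7 289.4]
collar 1775 [462.9  48.7] 238.0 253.0
head 792 [462.4  46.7] 133.0 170.0
```

Emit:
jog_arm(moves=[-0.2, 0, 0, 0, 0.1, 0, 1, -0.6, 0, 0, 0, 0.2, 0, 1, -1.2, 0, 0, 0, 0.3, 0, 1, -2, 0, 0, 0, 0.4, 0, 1, -2.9, 0, 0, 0, 0.5, 0, 1, -3.9, 0, 0, 0, 0.6, 0, 1, -4.9, 0, 0, 0, 0.6, 0, 1, -5.9, 0, 0, 0, 0.6, 0, 1, -6.9, 0, 0, 0, 0.6, 0, 1, -7.8, 0, 0, 0, 0.6, 0, 1, -8.5, 0, 0, 0, 0.6, 0, 1, -9, 0, 0, 0, 0.6, 0, 1])

```text
time: 19.08
tool_pos: [421.0, -162.7, 285.1]
eef_rot: [180.0, -3.6, 78.9]
ft_force: [0.0, -0.1, -3.8]
finger_gap: 26.0
```

```bash
python3 g.py 386 -332 270 79.1
```

```text
t 19.08 pos [ 421.  -162.7  285.1] rot [180.   -3.6  78.9] gap 26.0 F [ 0.  -0.1 -3.8] T [-0.02  0.02  0.01]
shift [-6.938 -0.065  0.173] turn [ 0.004 -0.594 -0.039]
```

Emit:
jog_arm(moves=[-0.3, 0, 0, 0, 0, 0, 1, -0.9, 0, 0, 0, 0, 0, 1, -1.7, 0, 0, 0, 0, 0, 1, -2.5, 0, 0, 0, 0, 0, 1, -3.3, 0, 0, 0, 0, 0, 1, -4.2, 0, 0.1, 0, 0, 0, 1, -5, 0, 0.1, 0, 0, 0, 1, -5.8, 0, 0.1, 0, 0, 0, 1, -6.4, 0, 0.2, 0, 0, 0, 1, -6.8, -0.1, 0.2, 0, 0, 0, 1, -6.9, -0.1, 0.2, 0, 0, 0, 1, -6.9, -0.1, 0.2, 0, 0, 0, 1])

```text
time: 20.08
tool_pos: [386.1, -328.8, 269.0]
eef_rot: [-180.0, -3.6, 78.9]
ft_force: [0.6, 0.4, -2.6]
finger_gap: 25.9
```

Emit:
jog_arm(moves=[0, 0, 0, 0, 0, 0, 1, 0, 0, 0, 0, 0, 0, 1, 0, 0, 0, 0, 0, 0, 1])

```text
time: 20.33
tool_pos: [386.6, -328.1, 269.5]
eef_rot: [180.0, -3.6, 79.0]
ft_force: [-0.1, -1.0, -2.9]
finger_gap: 25.6
```

```bash
python3 - <<'E'
from tamp import *
go(386,-332,270,79.1)
s=bot.sense()['tool_pos'];c=(s[0],s[1],s[2]+5)
d=wrist('w13');tamp(d,c)
P=cloud(d);im=d['img'].astype(int)
f=(d['range_z']>0)&(abs(P[...,2]-163)<12)&(np.hypot(P[...,0]-470,P[...,1]+317)<90)&(P[...,0]>420)
redl=f&(im[...,0]>im[...,1]+60);n,lab=cv2.connectedComponents(redl.astype(np.uint8))
for i in range(1,n):
    if (lab==i).sum()>20: print('wristlip',(lab==i).sum(),P[lab==i].mean(0).round(1))
if f.sum()>50: print('fork',cv2.minAreaRect(P[f][:,:2].astype(np.float32)),f.sum(),np.median(P[f][:,2]))
d=get_image('scene');save('s13',d['img']);tamp(d,c)
d=get_image('top');P=cloud(d);im=d['img'].astype(int);save('t13',cv2.resize(d['img'][200:400,380:560],None,fx=3,fy=3))
f=(d['range_z']>0)&(abs(P[...,2]-162)<9)&(np.hypot(P[...,0]-470,P[...,1]+317)<90)&(P[...,0]>420)
if f.sum()>50: print('topfork',cv2.minAreaRect(P[f][:,:2].astype(np.float32)),f.sum())
E
```

```text
t 20.33 pos [ 386.6 -328.1  269.5] rot [180.   -3.6  79. ] gap 25.6 F [-0.1 -1.  -2.9] T [-0.02  0.    0.01]
shift [-0.155  0.005 -0.031] turn [ 0.004 -0.6   -0.012]
ball 4061 [ 386.7 -329.9  273.8]
collar 1734 [ 385.4 -337. ] 224.0 234.0
head 323 [ 386.2 -333.3] 115.0 151.0
wristlip 95 [ 431.9 -312.2  166.2]
wristlip 97 [ 436.5 -337.6  166. ]
fork ((492.47784423828125, -314.9989013671875), (122.77767181396484, 35.2476806640625), 10.16110610961914) 6531 160.3823857574129
ball 59 [ 386.7 -330.2  275. ]
collar 118 [ 383.5 -331.2] 224.0 234.0
head 137 [ 385.7 -333.2] 115.0 151.0
topfork ((490.7853698730469, -313.2457580566406), (121.8343734741211, 36.124942779541016), 10.889516830444336) 930
```

View pics/w13.png

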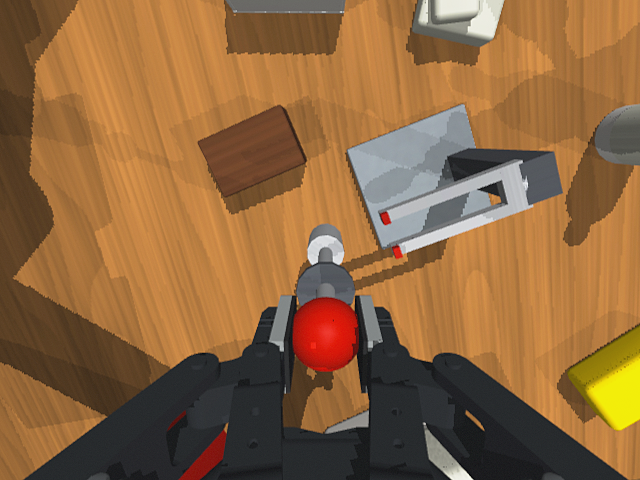

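View pics/s13.png

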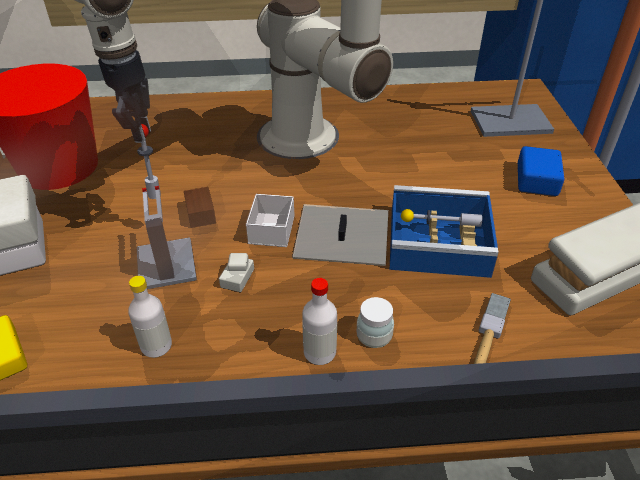

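The picture shows the tamper plumb, with its collar at (325,285), and the fork with lips at (385,217) and (397,252). The wrist fit puts the seat at about (475.8, -317), yaw 10.3°. I'll line up with the slot and lower.

```bash
python3 - <<'E'
from g import *
go(387.1,-331.3,222,79.1)
go(475.7,-315.2,222,79.1)
E
```

```text
t 20.48 pos [ 386.5 -328.4  269.4] rot [180.   -3.6  79. ] gap 25.8 F [ 0.9  0.3 -3.7] T [-0.07 -0.   -0.02]
shift [-0.227  0.044  1.885] turn [ 0.003 -0.599 -0.016]
t 20.48 pos [ 386.5 -328.4  269.4] rot [180.   -3.6  79. ] gap 25.8 F [ 0.9  0.3 -3.7] T [-0.07 -0.   -0.02]
shift [1.078 3.4   1.968] turn [ 0.003 -0.599 -0.016]
```

Emit:
jog_arm(moves=[-0.1, 0, 0.3, 0, 0, 0, 1, -0.2, 0.04, 0.8, 0, 0, 0, 1, -0.23, 0.04, 1.3, 0, 0, 0, 1, -0.23, 0.04, 1.7, 0, 0, 0, 1, -0.23, 0.04, 1.88, 0, 0, 0, 1, -0.23, 0.04, 1.88, 0, 0, 0, 1, -0.23, 0.04, 1.88, 0, 0, 0, 1, -0.23, 0.04, 1.88, 0, 0, 0, 1])

```text
time: 21.15
tool_pos: [387.0, -332.1, 222.5]
eef_rot: [180.0, -3.6, 79.0]
ft_force: [0.6, -0.3, -2.8]
finger_gap: 26.1
```

```bash
python3 - <<'E'
from tamp import *
d=wrist('w14');tamp(d,(387,-333,227))
P=cloud(d);im=d['img'].astype(int)
f=(d['range_z']>0)&(abs(P[...,2]-163)<12)&(np.hypot(P[...,0]-470,P[...,1]+317)<90)&(P[...,0]>420)
redl=f&(im[...,0]>im[...,1]+60);n,lab=cv2.connectedComponents(redl.astype(np.uint8))
for i in range(1,n):
    if (lab==i).sum()>20: print('wristlip',(lab==i).sum(),P[lab==i].mean(0).round(1))
print('fork',cv2.minAreaRect(P[f][:,:2].astype(np.float32)),f.sum(),np.median(P[f][:,2]))
go(475.7,-315.2,222,79.1)
E
```

```text
ball 4064 [ 387.1 -333.8  226.8]
collar 1720 [ 385.8 -340.9] 177.0 187.0
head 312 [ 386.4 -337.4] 67.0 104.0
wristlip 153 [ 431.8 -312.1  166.1]
wristlip 148 [ 436.4 -337.5  166. ]
fork ((492.4278564453125, -314.9228820800781), (122.91522216796875, 34.913177490234375), 10.172666549682617) 10159 160.3617151608199
t 21.2 pos [ 387.  -332.2  222.7] rot [179.9  -3.5  79. ] gap 25.9 F [-0.1  0.1 -3.4] T [0.02 0.01 0.02]
shift [1.34  3.352 0.115] turn [ 0.011 -0.59  -0.022]
```

View pics/w14.png

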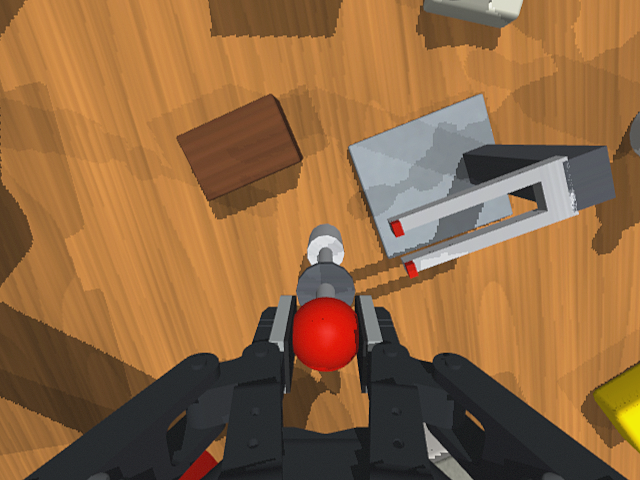

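Emit:
jog_arm(moves=[0.1, 0.1, 0.03, 0, 0, 0, 1, 0.24, 0.5, 0.05, 0, 0, 0, 1, 0.44, 1.0, 0.05, 0, 0, 0, 1, 0.59, 1.4, 0.06, 0, 0, 0, 1, 0.75, 1.8, 0.06, 0, 0, 0, 1, 0.91, 2.2, 0.06, 0, 0, 0, 1, 1.07, 2.6, 0.06, 0, 0, 0, 1, 1.22, 3, 0.06, 0, 0, 0, 1, 1.32, 3.25, 0.08, 0, 0, 0, 1, 1.36, 3.35, 0.08, 0, 0, 0, 1, 1.36, 3.35, 0.08, 0, 0, 0, 1, 1.36, 3.35, 0.08, 0, 0, 0, 1])

```text
time: 22.2
tool_pos: [475.3, -314.4, 222.0]
eef_rot: [-180.0, -3.6, 79.0]
ft_force: [-0.6, 0.7, -3.7]
finger_gap: 25.8
```

```bash
python3 - <<'E'
from tamp import *
go(475.7,-314.7,205,79.1)
d=wrist('w15');tamp(d,(475.7,-316.5,227))
save('s15',cv2.resize(get_image('scene')['img'][60:300,60:260],None,fx=2.5,fy=2.5))
E
```

```text
t 22.2 pos [ 475.3 -314.4  222. ] rot [-180.    -3.6   79. ] gap 25.8 F [-0.6  0.7 -3.7] T [-0.04  0.   -0.04]
shift [-0.052  0.02   0.677] turn [-0.005 -0.6   -0.022]
ball 4058 [ 475.3 -316.1  226.2]
collar 1726 [ 474.  -323.2] 176.0 187.0
head 451 [ 493.8 -301.4] 67.0 104.0
```

View pics/w15.png

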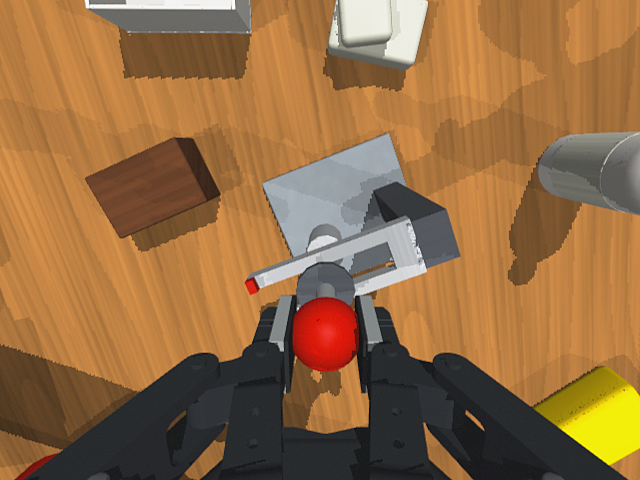

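View pics/s15.png

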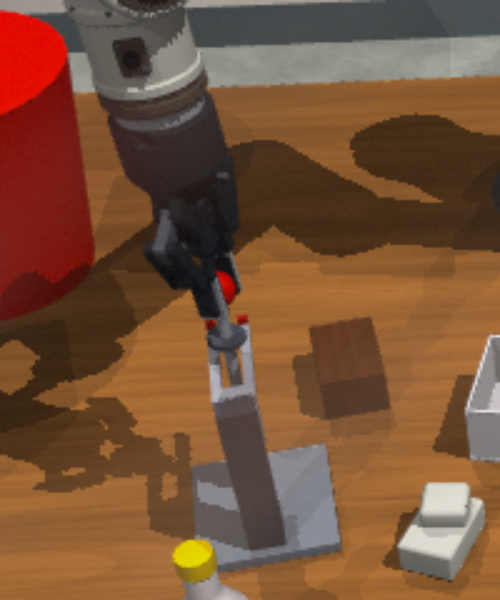

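The collar sits over the fork with the shank in the slot, and there is no contact force. Lowering.

Emit:
jog_arm(moves=[0, 0, 0.15, 0, 0, 0, 1, 0, 0, 0.35, 0, 0, 0, 1, 0, 0, 0.5, 0, 0, 0, 1, 0, 0, 0.58, 0, 0, 0, 1, 0, 0, 0.62, 0, 0, 0, 1, 0, 0, 0.62, 0, 0, 0, 1])

```text
time: 22.8
tool_pos: [475.5, -313.4, 206.5]
eef_rot: [-180.0, -3.6, 79.0]
ft_force: [-0.2, -0.8, -3.6]
finger_gap: 25.8
```

```bash
python3 g.py 475.7 -314.7 205 79.1
```

```text
t 22.8 pos [ 475.5 -313.4  206.5] rot [-180.    -3.6   79. ] gap 25.8 F [-0.2 -0.8 -3.6] T [-0.09 -0.    0.02]
shift [-0.054  0.018  0.056] turn [-0.002 -0.601 -0.023]
```

Emit:
jog_arm(moves=[-0.04, 0, 0.03, 0, 0, 0, 1, -0.04, 0, 0.05, 0, 0, 0, 1, -0.04, 0, 0.05, 0, 0, 0, 1])

```text
time: 23.05
tool_pos: [475.5, -314.6, 206.1]
eef_rot: [180.0, -3.6, 79.0]
ft_force: [-2.3, 0.8, 2.2]
finger_gap: 25.6
```

```bash
python3 g.py 475.7 -314.7 205 79.1
```

```text
t 23.05 pos [ 475.5 -314.6  206.1] rot [180.   -3.6  79. ] gap 25.6 F [-2.3  0.8  2.2] T [0.27 0.46 0.06]
shift [-0.007  0.008  0.044] turn [ 0.004 -0.595 -0.022]
```

The collar has seated: the vertical force rose by about 6 N. Releasing gradually.

Emit:
jog_arm(moves=[0, 0, 0, 0, 0, 0, 0.4, 0, 0, 0, 0, 0, 0, 0.37, 0, 0, 0, 0, 0, 0, 0.34, 0, 0, 0, 0, 0, 0, 0.31, 0, 0, 0, 0, 0, 0, 0.28, 0, 0, 0, 0, 0, 0, 0.22, 0, 0, 0, 0, 0, 0, 0.1, 0, 0, 0, 0, 0, 0, -0.1, 0, 0, 0, 0, 0, 0, -0.1, 0, 0, 0, 0, 0, 0, -0.1], newtons=20)

```text
time: 23.88
tool_pos: [475.5, -314.2, 205.3]
eef_rot: [180.0, -3.6, 79.0]
ft_force: [-0.6, -0.1, -1.6]
finger_gap: 47.2
```

```bash
python3 - <<'E'
from tamp import *
go(475.7,-314.7,300,79.1)
d=wrist('w16');tamp(d,(475.7,-316.5,210))
E
```

```text
t 23.88 pos [ 475.5 -314.2  205.3] rot [180.   -3.6  79. ] gap 47.2 F [-0.6 -0.1 -1.6] T [-0.03  0.    0.01]
shift [ 0.222  0.011 -3.783] turn [ 0.001 -0.601 -0.022]
ball 4222 [ 475.7 -316.7  210.4]
collar 7700 [ 497.4 -311.6] 154.0 170.0
head 526 [ 497. -301.] 50.0 87.0
```

View pics/w16.png

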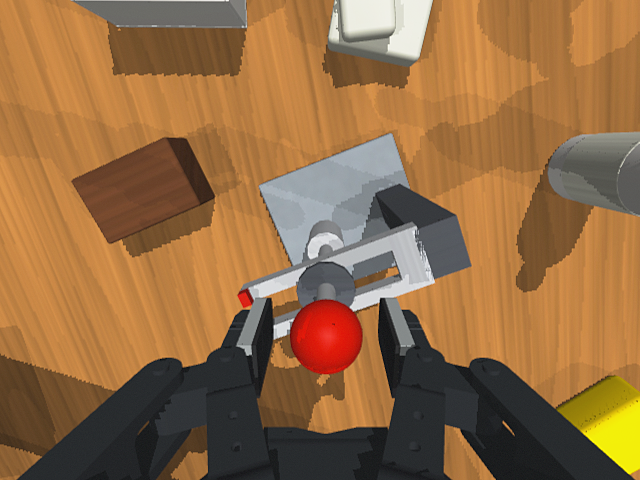

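The ball, at (326,337), is free between the open jaws at z ≈ 210. Retreating straight up.

Emit:
jog_arm(moves=[0.02, 0, -0.3, 0, 0, 0, -0.1, 0.05, 0, -0.8, 0, 0, 0, -0.1, 0.1, 0, -1.6, 0, 0, 0, -0.1, 0.15, 0, -2.6, 0, 0, 0, -0.1, 0.22, 0, -3.6, 0, 0, 0, -0.1, 0.28, 0, -4.6, 0, 0, 0, -0.1, 0.3, 0, -5, 0, 0, 0, -0.1, 0.3, 0, -5, 0, 0, 0, -0.1, 0.3, 0, -5, 0, 0, 0, -0.1, 0.3, 0, -5, 0, 0, 0, -0.1])

```text
time: 24.77
tool_pos: [474.9, -314.2, 328.8]
eef_rot: [-179.9, -3.7, 79.0]
ft_force: [-0.6, -0.0, -0.1]
finger_gap: 47.0
```

```bash
python3 - <<'E'
from tamp import *
go(475.7,-314.7,300,79.1)
d=wrist('w17');tamp(d,(475.7,-316.5,210))
d=get_image('scene');save('s17',d['img']);tamp(d,(475.7,-316.5,210))
balls(get_image('top'),(30,70))
P=cloud(d);im=d['img'].astype(int)
h=(d['range_z']>0)&(im.max(-1)<50)&(abs(P[...,0]-427)<60)&(abs(P[...,1]-81)<40)&(P[...,2]<60);print('handle',P[h].max(0))
E
```

```text
t 24.77 pos [ 474.9 -314.2  328.8] rot [-179.9   -3.7   79. ] gap 47.0 F [-0.6 -0.  -0.1] T [-0.03  0.01  0.03]
shift [-0.088  0.037  1.147] turn [-0.022 -0.616 -0.024]
ball 1224 [ 475.7 -316.5  210.3]
collar 2745 [ 498.5 -311.8] 154.0 168.0
head 159 [ 494.1 -297.8] 50.0 87.0
ball 181 [ 475.7 -316.2  211.7]
collar 421 [ 496.2 -313.9] 154.0 170.0
head 31 [ 483.8 -290.6] 52.0 86.0
yel 136 [424.  230.2  44.6] [199 298  14  12 136]
handle [460.36560731  89.5163793   42.48071073]
```

View pics/s17.png

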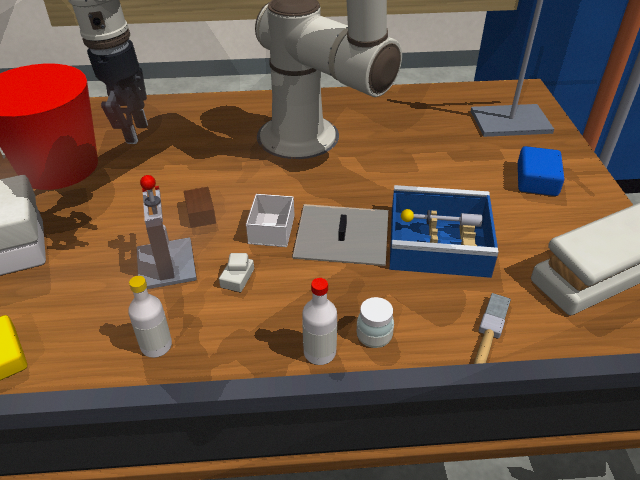

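The red tamper hangs in the fork, with its ball at (148,183). The lid is flat, the yellow tamper is in its place and the bystanders haven't moved. Handing in.

```bash
python3 -c "
from rig import bot
print(bot.hand_in())"
```

```text
the job is handed in; nothing more can be done
None
```

I slid the lid out of its tracks, laid it flat between the case and the tub, hung the red tamper in the fork, let go, and handed the job in at about 25 s of the 62 s allowed. No verdict was reported.

**On the way**
- I gripped the red tamper by its ball at 115 N, lifted it level to about z = 290 and carried it clear of the case.
- At 20 N it still held level. It swung only once the jaws opened to about 28 mm, and slipped 3–4 mm lower in the fingers as it did.
- It came to rest 3.5–5° off plumb. I gripped it again at 100 N and tilted the tool about 3.6°, which left it about 1° off.

**Last checks**
- **Red tamper:** two cameras put the ball at (475.7, -316.5), 210–212 mm up and within about 1 mm of the measured seat. The jaws were open and well above it, with no force on the tool.
- **Plumb in the fork:** this I judged only from the picture and the ball's position over the seat. The head and collar fits there were useless because they picked up the stand itself.
- **Lid:** flat by eye. The highest handle point read about 42 mm, against an expected 35 mm. It read the same right after the lid was laid down, and I take it as depth noise from the distant scene camera.
- **Yellow tamper:** within 1 mm of where it was measured before the lift.
- **Bench items:** unmoved as far as the scene pictures show; I did not measure each one again.

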